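Stand the empty pots in their saucers

ROBOT

A 7-joint arm with a two-finger parallel gripper is mounted at the origin on the work surface; the furniture and walls round the work are solid. World frame = base frame: x ahead of the robot, y to its left, z up, the work surface at z = 0. Lengths are in m, angles in rad, forces in N, time in s.
With the tool pointing down it reaches from about 0.35 to 0.9 m from the base axis. Payload 8.1 kg.
Tool frame: the origin (TCP) lies on the centre line of the jaws, within the pads' length; the fingertips stand 14 mm ahead of it and the grasp point (between the pads) lies 5 mm behind it (arm.tip_reach is the distance from the TCP to the fingertips, in m); z points along the fingers, y is the direction in which the jaws open and shut (so a half turn about z gives the same grasp; the last joint's range is limited). The gripper opens to 92 mm and grips with 3 to 60 N. Pads are 19 mm wide; open, the fingers measure 130 mm over their backs; the gripper's body (75 mm by 190 mm) begins 47 mm behind the grasp point.
Start: joints at [-1.322, 0.434, 0.025, 1.573, -0.012, 1.134, -0.075], TCP at [0.215, 0.587, 0.219] pointing down, gripper open.
Joint ranges: [-2.62, 2.62], [-0.44, 2.09], [-1.27, 1.32], [0.08, 2.57], [-1.32, 4.46], [0.12, 2], [-2.74, 2.74]. Speed limits (rad/s): [2.22, 2.22, 3.01, 3.01, 3.14, 3.14, 3.14].

INTERFACE

Orientations are given as a rotation vector (axis times angle).
In Python, from cell import sensors, vision, arm, nets gives the robot as it stands.
- The arm moves only by the shell command python3 -m handwheel 'ROWS' [FORCE]. ROWS is JSON, a list of rows, each an object of numbers: "tx", "ty", "tz": the shift along the tool's x, y, z in cm; "wx", "wy", "wz": the turn, a rotation vector about the tool's x, y, z in degrees; "claw": the opening, from 0 (shut) to 1 (fully open). A call has 1 to 12 rows; each row is the pose to reach, as a shift and turn from the pose commanded when the call began, along the tool's axes at that moment; what a row does not reach only later rows make up. A row lasts 1/12 s, in which the tool goes at most 41.7 mm and 7.16 degrees, less where a joint would pass 70% of its speed; a pose out of reach is approached as far as the arm can. A call with a gripper value outside its range is refused whole. The fingers move at their own pace and stop on an object; FORCE is the grip in N (left out, the last holds). Time passes only in rows, so rows that repeat a pose let the fingers close. It gives the time, the measured TCP pose, the force and the opening at its end, in the units of the state.
- sensors.observe(): the state, without advancing time (a new reading comes with each control period).
- vision.get_image(name): name is "scene" or "top" or "wrist"; returns (picture, depth): 480x640x3 uint8, blue, green, red; 480x640 float32, m along the optical axis (not along the pixel's ray), 0 where there is no reading.
- vision.camera_model(name): a dict with "K" (3x3 intrinsics, pixels), "xyz" and "attitude" of the camera in the world; the wrist camera has in their place "hand_eye" (4x4, takes a point from camera to tool coordinates, whose origin is the TCP and whose axes are the flange's). Camera axes: x right, y down, z forward; pixel columns grow to the right and rows downward; lengths in m; the calibration is good to about 2 mm. A picture is of the moment at which its call begins: read the wrist's pose just before it. camera_model takes no time and is no camera call.
- arm.sign_off(): hands the job in, once; it reports no verdict.
Trained networks look in the newest picture that a camera, given by its name, has taken for a name from the list of things; names that differ only in an ending like _2 or _b are one class to them, and where a whole thing is asked for, a point or a joint stands for the part that bears it (a point fixed in the world has none). Each returns a list of dicts, best first, with "score" (0 to 1); they miss things now and then, are a little off and sometimes report something else, mostly with a low value. They report only what shows in the picture. A call takes as long as a camera call. They do not tell look-alikes from the thing itself.
- nets.cut_out(label, camera): "region" (480x640 bool, what is visible of it) and "uv" ([column, row] in pixels, amid what is visible of it).
The state is a dict: "clock": time; "joints": joint angles; "dq": joint speeds; "joint_efforts": joint torques, N m; "position": TCP position; "ee_rot": TCP orientation; "force": force on the tool from outside, world axes, zero at the start; "ft_torque": the same for the moment, N m; "width": opening from 0.0 (shut) to 1.0 (fully open).
Only numpy, scipy, OpenCV 4.12 (cv2) and the standard library are available. Lean on these libraries where they do the work, as an engineer would, in place of code of your own. Each camera call takes 0.05 s, during which the arm holds its last target.

TASK

Four empty plant pots, three round terracotta ones of different sizes and a square grey one, stand mixed up among their saucers on the potting bench. Stand every pot upright in the saucer of its own size and shape: large, medium and small round pot in the large, medium and small round saucer, and the square pot in the square saucer with its sides in line with the saucer's, each resting flat on the saucer's floor and let go. Leave the glass jar and the climate meter standing where they are.

Things in the scene. Friction and masses are not known exactly. Their poses are not given: they have to be found in the camera images.
- large_pot: Large round terracotta pot, empty, open at the top: 64 mm across its rim, 48 mm across the foot, 60 mm high; upright rim band over the top 16 mm, below it the body tapers; wall 4 mm; about 130 g. Origin at the centre of its underside, z up along its axis. Loose, stands upright on the table at the start.
- medium_pot: Medium round terracotta pot, empty: 54 mm across its rim, 40 mm across the foot, 50 mm high; upright rim band over the top 14 mm, below it the body tapers; wall 4 mm; about 90 g. Origin at the centre of its underside, z up along its axis. Loose, stands upright on the table at the start.
- small_pot: Small round terracotta pot, empty: 42 mm across its rim, 31 mm across the foot, 40 mm high; upright rim band over the top 12 mm, below it the body tapers; wall 4 mm; about 50 g. Origin at the centre of its underside, z up along its axis. Loose, stands upright on the table at the start.
- square_pot: Square grey plastic pot, empty: 52 x 52 mm at its rim, 40 x 40 mm at the foot, 50 mm high; upright rim band over the top 14 mm, below it the sides taper; wall 3 to 5 mm; about 50 g. Its x and y axes are square to its sides. Origin at the centre of its underside, z up along its axis. Loose, stands upright on the table at the start.
- large_saucer: Large round terracotta saucer for the large pot: about 78 mm across outside, 70 mm across inside. Fixed to the table, does not move. Origin at the centre of its underside (on the table), z up; the floor inside is 4 mm above the origin, the rim 12 mm above it.
- medium_saucer: Medium round terracotta saucer for the medium pot: about 66 mm across outside, 58 mm across inside. Fixed to the table, does not move. Origin at the centre of its underside (on the table), z up; the floor inside is 4 mm above the origin, the rim 12 mm above it.
- small_saucer: Small round terracotta saucer for the small pot: about 55 mm across outside, 47 mm across inside. Fixed to the table, does not move. Origin at the centre of its underside (on the table), z up; the floor inside is 4 mm above the origin, the rim 12 mm above it.
- square_saucer: Square grey plastic saucer for the square pot: 66 x 66 mm outside, 58 x 58 mm inside. Its x and y axes are square to its sides. Fixed to the table, does not move. Origin at the centre of its underside (on the table), z up; the floor inside is 4 mm above the origin, the rim 12 mm above it.
- seed_jar: Glass seed jar with a screwed-on lid, 52 mm across, 69 mm high, loose, 90 g. A bystander: leave it where it stands. Origin at the centre of its underside, z up.
- climate_meter: Small white climate meter, a box 42 mm (x) by 62 mm (y) by 58 mm high, loose. A bystander: leave it where it stands. Origin at the centre of its underside, z up.
Mind the look-alikes: they are no part of the job. What is shaped like the large_pot but green, purple or red is not meant.

How it is judged:
By the outcome, as a careful person would: the job done as asked, in the order asked, and still so for the second after the job is handed in, with the robot touching nothing.
It also fails if it takes over 120 s, if anything falls off the work surface, if the arm or the gripper's body presses on something with over 40 N, if the wrist force passes 120 N, or if a joint passes its speed limit or range.

## Working session

There is one attempt and no reset: what is moved stays moved. The work goes in short steps, Python scripts to look and compute and a shell command to move; the robot and the scene stay as the last step left them, time stands still between calls to the robot, and variables do not carry over. Pictures are saved under pics/ and viewed, and the job is handed in when it is done.

```bash
ls; mkdir -p pics; python3 - <<'E'
from cell import sensors, vision, arm, nets
import cv2
print(sensors.observe())
for n in ("scene","top","wrist"):
    im,d=vision.get_image(n); cv2.imwrite(f"pics/{n}0.png",im); print(n,vision.camera_model(n))
E
```

```text
pics
{'clock': 0.0, 'joints': array([-1.3215783 ,  0.43522744,  0.02499046,  1.57407175, -0.01161784,
        1.13402021, -0.07509643]), 'dq': array([ 1.50432303e-03,  3.84765352e-05,  7.41355177e-04, -6.10830179e-05,
       -4.95152129e-04, -1.15282858e-03, -8.17429048e-04]), 'joint_efforts': array([-1.18351414e-03, -6.67831779e+01,  9.84234139e-01, -3.14480710e+01,
       -6.06541126e-02,  4.27555607e-02,  2.03461736e-04]), 'position': array([0.21525761, 0.58620859, 0.21835223]), 'ee_rot': array([-5.49901775e-01, -3.09294471e+00,  2.47378808e-03]), 'force': array([ 0.02286976, -0.72140144,  0.21890945]), 'ft_torque': array([0.02412951, 0.0067675 , 0.0410139 ]), 'width': 0.9986209482808222}
scene {'K': array([[477.34798882,   0.        , 320.44853719],
       [  0.        , 477.34798882, 235.50800741],
       [  0.        ,   0.        ,   1.        ]]), 'xyz': array([ 0.23793709, -0.72992693,  0.72971779]), 'attitude': array([-2.26245355,  0.51245062, -0.23911297])}
top {'K': array([[480.05255661,   0.        , 324.26768123],
       [  0.        , 480.05255661, 237.45154154],
       [  0.        ,   0.        ,   1.        ]]), 'xyz': array([ 0.41910126, -0.01918401,  1.16676065]), 'attitude': array([-2.14575438,  2.15496223, -0.16259925])}
wrist {'K': array([[354.22806583,   0.        , 319.2922051 ],
       [  0.        , 354.22806583, 236.78560808],
       [  0.        ,   0.        ,   1.        ]]), 'hand_eye': array([[-1.53769529e-04, -9.62214697e-01, -2.72291853e-01,
         7.19621744e-02],
       [ 9.99999983e-01, -1.74605401e-04,  5.22907919e-05,
        -7.99012918e-04],
       [-9.78585965e-05, -2.72291840e-01,  9.62214708e-01,
        -1.65065927e-01],
       [ 0.00000000e+00,  0.00000000e+00,  0.00000000e+00,
         1.00000000e+00]])}
```

View pics/scene0.png

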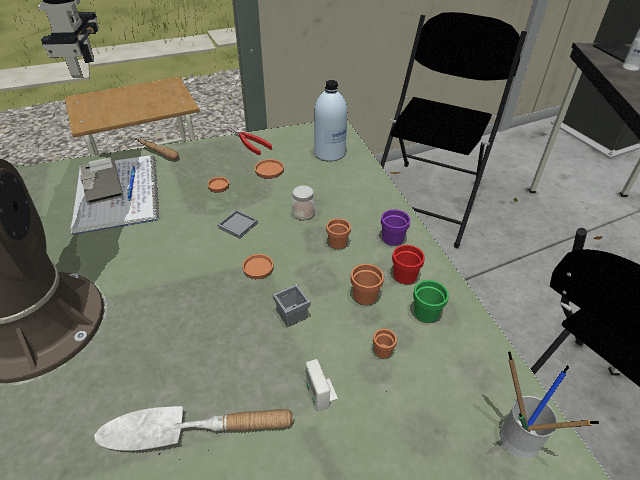

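View pics/top0.png

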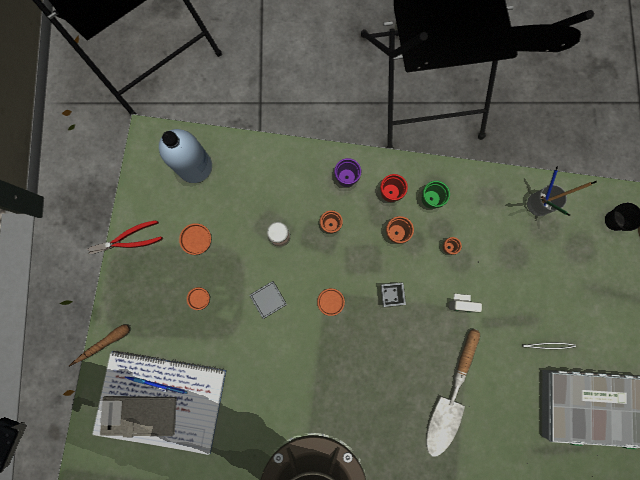

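The top view shows the round saucers at (196,239), (199,299) and (331,302), and the square saucer at (268,299). The medium, large and small pots are at (330,222), (399,230) and (452,246), and the square pot is at (392,294). The jar is at (277,233) and the meter at (467,303). The purple, red and green look-alikes stand behind, at row 170–195. Next I measure positions.

```bash
cat > h.py <<'E'
from cell import sensors, vision, arm, nets
import numpy as np, cv2
from scipy.spatial.transform import Rotation as R
def cloud(cam):
    st=sensors.observe()
    im,d=vision.get_image(cam); m=vision.camera_model(cam); K=m["K"]
    v,u=np.mgrid[0:480,0:640]
    P=np.stack([(u-K[0,2])/K[0,0]*d,(v-K[1,2])/K[1,1]*d,d],-1)
    if cam=="wrist":
        P=P@m["hand_eye"][:3,:3].T+m["hand_eye"][:3,3]
        Rt=R.from_rotvec(st["ee_rot"]).as_matrix(); t=st["position"]
    else:
        Rt=R.from_rotvec(m["attitude"]).as_matrix(); t=m["xyz"]
    return im,d,P@Rt.T+t
E
python3 - <<'E'
from h import *
im,d,W=cloud("top")
np.set_printoptions(precision=4,suppress=True)
for c in [(300,200),(300,350),(450,200),(250,260)]: print("table",W[c[1],c[0]])
for n in "large_pot medium_pot small_pot square_pot large_saucer medium_saucer small_saucer square_saucer seed_jar climate_meter".split():
    for r in nets.cut_out(n,"top")[:5]:
        if r["score"]<.3: continue
        g=r["region"]; p=W[g&(d>0)]
        zt=np.percentile(p[:,2],95)
        q=p[p[:,2]>zt-.006]
        (cx,cy),rad=cv2.minEnclosingCircle((q[:,:2]*1000).astype(np.float32))
        rect=cv2.minAreaRect((q[:,:2]*1000).astype(np.float32))
        print(n,round(r["score"],2),np.array(r["uv"]).round(),g.sum(),"ztop",zt.round(4),"circ",round(cx,1),round(cy,1),round(2*rad,1),"rect",np.array(rect[0]).round(1),np.array(rect[1]).round(1),round(rect[2],1))
E
```

```text
table [0.681  0.0313 0.004 ]
table [ 0.3177  0.0307 -0.0019]
table [ 0.6804 -0.3413  0.0012]
table [ 0.5329  0.153  -0.0007]
large_pot 0.86 [432. 192.] 601 ztop 0.0609 circ 683.5 -293.3 63.6 rect [ 682.8 -293.4] [60.  61.5] 44.5
large_pot 0.84 [348. 169.] 547 ztop 0.0613 circ 738.2 -83.6 62.8 rect [737.2 -83.6] [61.  59.7] 67.0
large_pot 0.81 [397. 229.] 606 ztop 0.0611 circ 597.8 -205.0 63.8 rect [ 598. -205.] [62.  61.8] 25.9
large_pot 0.64 [391. 189.] 558 ztop 0.0607 circ 699.2 -193.6 63.3 rect [ 698.4 -192.3] [59.8 60.2] 18.1
large_pot 0.61 [462. 302.] 418 ztop 0.0593 circ 420.4 -356.4 60.8 rect [ 419.5 -356.6] [59.8 21.8] 83.5
medium_pot 0.78 [334. 218.] 406 ztop 0.0506 circ 619.0 -44.2 53.3 rect [618.  -44.1] [52.2 48.8] 89.8
small_pot 0.83 [454. 245.] 219 ztop 0.0405 circ 563.2 -330.6 40.5 rect [ 562.8 -330.7] [37.1 38.1] 34.0
small_pot 0.5 [332. 300.] 604 ztop 0.0132 circ 431.2 -43.2 64.9 rect [431.7 -43.6] [62.2 63.9] 89.8
square_pot 0.79 [393. 291.] 492 ztop 0.0512 circ 446.8 -187.3 66.0 rect [ 446.7 -186.6] [51.3 52.1] 6.8
square_pot 0.52 [395. 229.] 646 ztop 0.061 circ 597.8 -205.0 63.8 rect [ 597.9 -204.9] [62.  61.9] 27.1
large_saucer 0.87 [194. 236.] 817 ztop 0.0129 circ 584.6 286.1 77.5 rect [583.6 286.6] [75.8 73.8] 89.1
medium_saucer 0.67 [332. 300.] 605 ztop 0.0131 circ 431.4 -43.2 65.0 rect [430.6 -43.6] [62.2 61.6] 89.8
small_saucer 0.56 [198. 298.] 367 ztop 0.013 circ 440.7 274.4 52.5 rect [441.4 274.5] [51.4 47.4] 89.8
small_saucer 0.3 [264. 300.] 787 ztop 0.0128 circ 437.8 108.1 85.9 rect [437.4 107.5] [66.2 65.8] 30.9
square_saucer 0.75 [266. 299.] 787 ztop 0.0129 circ 438.2 106.7 89.0 rect [437.3 107.5] [66.1 65.9] 30.5
seed_jar 0.91 [279. 232.] 464 ztop 0.0714 circ 591.5 81.0 48.0 rect [591.3  81. ] [47.2 46. ] 33.4
climate_meter 0.97 [462. 305.] 436 ztop 0.0593 circ 419.4 -356.8 62.3 rect [ 419.4 -357.2] [60.9 21.8] 83.5
```

```bash
cat > go.py <<'E'
import sys
from h import *
# usage: go.py x y z(mm) [jawdeg]
a=[float(s) for s in sys.argv[1:]]
st=sensors.observe(); M=R.from_rotvec(st["ee_rot"]); 
y=M.as_matrix()[:,1]; cur=np.degrees(np.arctan2(y[1],y[0]))
jaw=a[3] if len(a)>3 else cur
j=np.radians(jaw); Y=np.array([np.cos(j),np.sin(j),0]); Z=np.array([0,0,-1.]); X=np.cross(Y,Z)
T=R.from_matrix(np.stack([X,Y,Z],1))
t=M.inv().apply(np.array(a[:3])/1000-st["position"])*100
w=(M.inv()*T).as_rotvec(degrees=True)
print("clock",round(st["clock"],2),"pos",(st["position"]*1000).round(1),"jaw",cur.round(2),"w",round(st["width"],3),"F",st["force"].round(1))
print("joints",st["joints"].round(2))
print("t cm",t.round(2),"w deg",w.round(2),"rows",int(np.ceil(max(np.linalg.norm(t)/4.17,np.linalg.norm(w)/7.16))))
E
python3 go.py 598 -205 160 90; python3 go.py 598 -205 160 70
```

```text
clock 0.7 pos [215.4 586.7 219.2] jaw 69.84 w 1.002 F [-0.4 -0.  -0.1]
joints [-1.32  0.43  0.03  1.57 -0.01  1.13 -0.08]
t cm [-63.2  -61.14   5.91] w deg [ 1.000e-02  0.000e+00 -2.016e+01] rows 22
clock 0.7 pos [215.4 586.7 219.2] jaw 69.84 w 1.002 F [-0.4 -0.  -0.1]
joints [-1.32  0.43  0.03  1.57 -0.01  1.13 -0.08]
t cm [-63.2  -61.14   5.91] w deg [ 0.01  0.   -0.16] rows 22
```

```bash
python3 -m handwheel '[{"tx":-3,"ty":-2.9},{"tx":-6,"ty":-5.8},{"tx":-9,"ty":-8.7},{"tx":-12,"ty":-11.6},{"tx":-15,"ty":-14.5},{"tx":-18,"ty":-17.4},{"tx":-21,"ty":-20.3},{"tx":-24,"ty":-23.2},{"tx":-27,"ty":-26.1},{"tx":-30,"ty":-29},{"tx":-33,"ty":-31.9},{"tx":-33,"ty":-31.9}]' 20; python3 go.py 598 -205 160 70
```

```text
clock 0.7 pos [215.4 586.7 219.2] jaw 69.84 w 1.002 F [-0.4 -0.  -0.1]
joints [-1.32  0.43  0.03  1.57 -0.01  1.13 -0.08]
t cm [-63.2  -61.14   5.91] w deg [ 0.01  0.   -0.16] rows 22invalid input
```

```bash
python3 -m handwheel --help; python3 -m handwheel '[{"tx":-3,"ty":-2.9,"tz":0,"wx":0,"wy":0,"wz":0,"claw":1}]' 20; python3 go.py 598 -205 160 70
```

```text
clock: 0.78
position: [0.2281, 0.5549, 0.2185]
ee_rot: [-0.536, -3.092, -0.005]
force: [-0.3, 0.3, 0.2]
width: 1.001
clock 0.78 pos [228.1 554.9 218.5] jaw 70.33 w 1.001 F [-0.3  0.3  0.2]
joints [-1.28  0.39  0.02  1.64 -0.01  1.11 -0.03]
t cm [-60.43 -59.12   5.46] w deg [ 0.14 -0.23  0.33] rows 21invalid input: not JSON, or not a number
```

```bash
python3 -m handwheel '[{"tx":-30,"ty":-29,"tz":3,"wx":0,"wy":0,"wz":0,"claw":1},{"tx":-30,"ty":-29,"tz":3,"wx":0,"wy":0,"wz":0,"claw":1},{"tx":-30,"ty":-29,"tz":3,"wx":0,"wy":0,"wz":0,"claw":1},{"tx":-30,"ty":-29,"tz":3,"wx":0,"wy":0,"wz":0,"claw":1},{"tx":-30,"ty":-29,"tz":3,"wx":0,"wy":0,"wz":0,"claw":1},{"tx":-30,"ty":-29,"tz":3,"wx":0,"wy":0,"wz":0,"claw":1},{"tx":-30,"ty":-29,"tz":3,"wx":0,"wy":0,"wz":0,"claw":1},{"tx":-30,"ty":-29,"tz":3,"wx":0,"wy":0,"wz":0,"claw":1},{"tx":-30,"ty":-29,"tz":3,"wx":0,"wy":0,"wz":0,"claw":1},{"tx":-30,"ty":-29,"tz":3,"wx":0,"wy":0,"wz":0,"claw":1},{"tx":-30,"ty":-29,"tz":3,"wx":0,"wy":0,"wz":0,"claw":1},{"tx":-30,"ty":-29,"tz":3,"wx":0,"wy":0,"wz":0,"claw":1}]'; python3 go.py 598 -205 160 70
```

```text
clock: 1.78
position: [0.4162, 0.1711, 0.1893]
ee_rot: [0.559, 3.091, -0.0]
force: [-0.6, 0.4, 0.7]
width: 0.996
clock 1.78 pos [416.2 171.1 189.3] jaw 69.52 w 0.996 F [-0.6  0.4  0.7]
joints [-0.7   0.18  0.22  2.03 -0.05  0.93  0.76]
t cm [-30.19 -28.87   2.94] w deg [-0.    0.03 -0.48] rows 11
```

```bash
python3 -m handwheel '[{"tx":-30.2,"ty":-28.9,"tz":2.9,"wx":0,"wy":0,"wz":0,"claw":1},{"tx":-30.2,"ty":-28.9,"tz":2.9,"wx":0,"wy":0,"wz":0,"claw":1},{"tx":-30.2,"ty":-28.9,"tz":2.9,"wx":0,"wy":0,"wz":0,"claw":1},{"tx":-30.2,"ty":-28.9,"tz":2.9,"wx":0,"wy":0,"wz":0,"claw":1},{"tx":-30.2,"ty":-28.9,"tz":2.9,"wx":0,"wy":0,"wz":0,"claw":1},{"tx":-30.2,"ty":-28.9,"tz":2.9,"wx":0,"wy":0,"wz":0,"claw":1},{"tx":-30.2,"ty":-28.9,"tz":2.9,"wx":0,"wy":0,"wz":0,"claw":1},{"tx":-30.2,"ty":-28.9,"tz":2.9,"wx":0,"wy":0,"wz":0,"claw":1},{"tx":-30.2,"ty":-28.9,"tz":2.9,"wx":0,"wy":0,"wz":0,"claw":1},{"tx":-30.2,"ty":-28.9,"tz":2.9,"wx":0,"wy":0,"wz":0,"claw":1},{"tx":-30.2,"ty":-28.9,"tz":2.9,"wx":0,"wy":0,"wz":0,"claw":1},{"tx":-30.2,"ty":-28.9,"tz":2.9,"wx":0,"wy":0,"wz":0,"claw":1}]'; python3 go.py 598 -205 47 70
cat > look.py <<'E'
import sys
from h import *
im,d,W=cloud("wrist"); cv2.imwrite(f"pics/{sys.argv[1]}.png",im)
for n in sys.argv[2:]:
    for r in nets.cut_out(n,"wrist")[:3]:
        if r["score"]<.4: continue
        g=r["region"]; p=W[g&(d>0)]
        zt=np.percentile(p[:,2],95); q=(p[p[:,2]>zt-.006][:,:2]*1000).astype(np.float32)
        c,rad=cv2.minEnclosingCircle(q); rect=cv2.minAreaRect(q)
        print(n,round(r["score"],2),np.array(r["uv"]).round(),"ztop",(zt*1000).round(1),"circ",np.round(c,1),round(2*rad,1),"rect",np.array(rect[0]).round(1),np.array(rect[1]).round(1),round(rect[2],1))
E
python3 look.py w1 large_pot
```

```text
clock: 2.78
position: [0.5998, -0.2033, 0.1594]
ee_rot: [-0.554, -3.092, 0.001]
force: [-0.5, -0.0, 0.2]
width: 1.004
clock 2.78 pos [ 599.8 -203.3  159.4] jaw 69.7 w 1.004 F [-0.5 -0.   0.2]
joints [-0.01  0.51  0.38  1.65 -0.21  1.02  1.65]
t cm [ 0.11 -0.22 11.24] w deg [-0.05 -0.01 -0.3 ] rows 3
large_pot 0.94 [369. 309.] ztop 59.9 circ [ 699.8 -194.4] 64.6 rect [ 699.4 -196.3] [57.2 62.8] 81.1
large_pot 0.78 [487. 292.] ztop 56.9 circ [707.9 -90.4] 7.8 rect [707.9 -90.5] [3.4 7.4] 33.9
large_pot 0.66 [311. 229.] ztop 59.9 circ [ 597.7 -206.5] 63.9 rect [ 597.6 -206.4] [62.7 63. ] 49.6
```

View pics/w1.png

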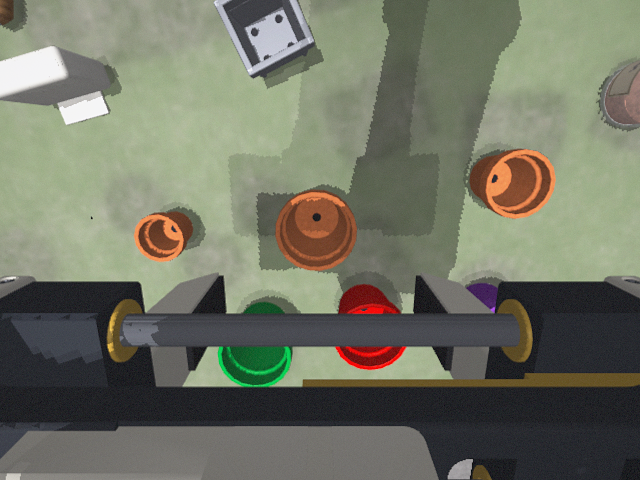

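The wrist view shows the large pot at (316,230), clear of the fingers. The measurement agrees with the top camera to 1.5 mm, so I descend and grip.

```bash
python3 -m handwheel '[{"tx":0.1,"ty":-0.3,"tz":4,"wx":0,"wy":0,"wz":0,"claw":1},{"tx":0.1,"ty":-0.3,"tz":8,"wx":0,"wy":0,"wz":0,"claw":1},{"tx":0.1,"ty":-0.3,"tz":11.2,"wx":0,"wy":0,"wz":0,"claw":1},{"tx":0.1,"ty":-0.3,"tz":11.2,"wx":0,"wy":0,"wz":0,"claw":1},{"tx":0.1,"ty":-0.3,"tz":11.2,"wx":0,"wy":0,"wz":0,"claw":0},{"tx":0.1,"ty":-0.3,"tz":11.2,"wx":0,"wy":0,"wz":0,"claw":0},{"tx":0.1,"ty":-0.3,"tz":11.2,"wx":0,"wy":0,"wz":0,"claw":0},{"tx":0.1,"ty":-0.3,"tz":11.2,"wx":0,"wy":0,"wz":0,"claw":0},{"tx":0.1,"ty":-0.3,"tz":11.2,"wx":0,"wy":0,"wz":0,"claw":0},{"tx":0.1,"ty":-0.3,"tz":11.2,"wx":0,"wy":0,"wz":0,"claw":0}]' 20; python3 go.py 598 -205 160 70
```

```text
clock: 3.72
position: [0.5981, -0.2047, 0.0498]
ee_rot: [0.55, 3.09, -0.0]
force: [-1.7, 1.0, 7.0]
width: 0.671
clock 3.72 pos [ 598.1 -204.7   49.8] jaw 69.83 w 0.671 F [-1.7  1.   7. ]
joints [ 0.03  0.63  0.33  1.75 -0.27  0.8   1.7 ]
t cm [ -0.03  -0.03 -11.02] w deg [ 0.02  0.16 -0.17] rows 3
```

```bash
python3 -m handwheel '[{"tx":0,"ty":0,"tz":0,"wx":0,"wy":0,"wz":0,"claw":0},{"tx":0,"ty":0,"tz":-2,"wx":0,"wy":0,"wz":0,"claw":0},{"tx":0,"ty":0,"tz":-5,"wx":0,"wy":0,"wz":0,"claw":0},{"tx":0,"ty":0,"tz":-8,"wx":0,"wy":0,"wz":0,"claw":0},{"tx":0,"ty":0,"tz":-11.3,"wx":0,"wy":0,"wz":0,"claw":0},{"tx":0,"ty":0,"tz":-11.3,"wx":0,"wy":0,"wz":0,"claw":0}]'; python3 go.py 584.5 286.3 160 70
python3 look.py w2;python3 - <<'E'
from h import *
im,d=vision.get_image("scene"); cv2.imwrite("pics/s2.png",im)
E
```

```text
clock: 4.22
position: [0.6003, -0.2059, 0.1681]
ee_rot: [0.549, 3.083, -0.001]
force: [1.1, -1.0, -1.3]
width: 0.669
clock 4.22 pos [ 600.3 -205.9  168.1] jaw 69.8 w 0.669 F [ 1.1 -1.  -1.3]
joints [-0.01  0.5   0.38  1.64 -0.21  1.03  1.66]
t cm [18.48 45.65  0.68] w deg [ 0.06  0.56 -0.2 ] rows 12
```

View pics/s2.png

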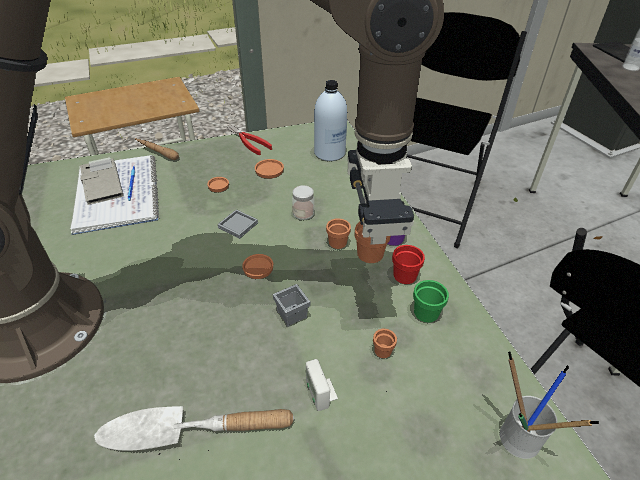

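The scene view shows the pot lifted in the gripper at (370,243), and nothing else has shifted. Next I carry it to the large saucer.

```bash
python3 go.py 584.5 286.3 160 70; python3 -m handwheel '[{"tx":18.5,"ty":45.6,"tz":0,"wx":0,"wy":0,"wz":0,"claw":0},{"tx":18.5,"ty":45.6,"tz":0,"wx":0,"wy":0,"wz":0,"claw":0},{"tx":18.5,"ty":45.6,"tz":0,"wx":0,"wy":0,"wz":0,"claw":0},{"tx":18.5,"ty":45.6,"tz":0,"wx":0,"wy":0,"wz":0,"claw":0},{"tx":18.5,"ty":45.6,"tz":0,"wx":0,"wy":0,"wz":0,"claw":0},{"tx":18.5,"ty":45.6,"tz":0,"wx":0,"wy":0,"wz":0,"claw":0},{"tx":18.5,"ty":45.6,"tz":0,"wx":0,"wy":0,"wz":0,"claw":0},{"tx":18.5,"ty":45.6,"tz":0,"wx":0,"wy":0,"wz":0,"claw":0},{"tx":18.5,"ty":45.6,"tz":0,"wx":0,"wy":0,"wz":0,"claw":0},{"tx":18.5,"ty":45.6,"tz":0,"wx":0,"wy":0,"wz":0,"claw":0},{"tx":18.5,"ty":45.6,"tz":0,"wx":0,"wy":0,"wz":0,"claw":0},{"tx":18.5,"ty":45.6,"tz":0,"wx":0,"wy":0,"wz":0,"claw":0}]'; python3 look.py w3 large_saucer; python3 go.py 584.5 286.3 53 70
```

```text
clock 4.32 pos [ 598.  -204.5  162.9] jaw 69.84 w 0.669 F [ 0.5 -0.1 -2.6]
joints [-0.01  0.51  0.38  1.65 -0.21  1.02  1.66]
t cm [18.18 45.61  0.26] w deg [ 0.04  0.19 -0.16] rows 12
clock: 5.32
position: [0.5786, 0.2912, 0.1595]
ee_rot: [-0.546, -3.091, 0.001]
force: [1.0, 0.2, -1.1]
width: 0.675
large_saucer 0.81 [313. 209.] ztop 11.9 circ [583.  285.1] 75.9 rect [568.6 289.4] [75.4 43.6] 73.2
clock 5.42 pos [577.2 296.3 158.9] jaw 70.42 w 0.671 F [ 0.1  0.1 -1.3]
joints [-0.76  0.53  0.31  1.6  -0.18  1.04  0.84]
t cm [-1.07 -0.71 10.58] w deg [ 0.09 -0.26  0.42] rows 3
```

View pics/w3.png

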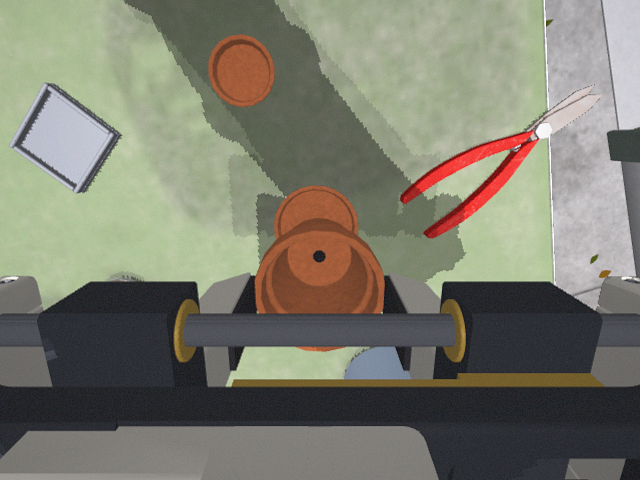

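The wrist view shows the held pot level at (318,260), with its saucer behind it at (316,215). I let it settle, then measure.

```bash
python3 -m handwheel '[{"tx":0,"ty":0,"tz":0,"wx":0,"wy":0,"wz":0,"claw":0},{"tx":0,"ty":0,"tz":0,"wx":0,"wy":0,"wz":0,"claw":0},{"tx":0,"ty":0,"tz":0,"wx":0,"wy":0,"wz":0,"claw":0}]'; python3 go.py 584 286 53 70
```

```text
clock: 5.67
position: [0.5807, 0.2855, 0.1605]
ee_rot: [-0.553, -3.092, 0.002]
force: [0.4, -0.9, -1.1]
width: 0.669
clock 5.67 pos [580.7 285.5 160.5] jaw 69.7 w 0.669 F [ 0.4 -0.9 -1.1]
joints [-0.75  0.53  0.32  1.6  -0.18  1.04  0.84]
t cm [-0.29  0.18 10.75] w deg [-0.09 -0.02 -0.3 ] rows 3
```

```bash
python3 -m handwheel '[{"tx":-0.3,"ty":0.1,"tz":4,"wx":0,"wy":0,"wz":0,"claw":0},{"tx":-0.3,"ty":0.1,"tz":7.5,"wx":0,"wy":0,"wz":0,"claw":0},{"tx":-0.3,"ty":0.1,"tz":9.5,"wx":0,"wy":0,"wz":0,"claw":0},{"tx":-0.3,"ty":0.1,"tz":10,"wx":0,"wy":0,"wz":0,"claw":0},{"tx":-0.3,"ty":0.1,"tz":10,"wx":0,"wy":0,"wz":0,"claw":0},{"tx":-0.3,"ty":0.1,"tz":10,"wx":0,"wy":0,"wz":0,"claw":0},{"tx":-0.3,"ty":0.1,"tz":10,"wx":0,"wy":0,"wz":0,"claw":0}]'; python3 go.py 584 286 53 70
```

```text
clock: 6.25
position: [0.5853, 0.2875, 0.0631]
ee_rot: [0.551, 3.09, 0.003]
force: [0.1, 1.3, -1.0]
width: 0.672
clock 6.25 pos [585.3 287.5  63.1] jaw 69.79 w 0.672 F [ 0.1  1.3 -1. ]
joints [-0.72  0.64  0.28  1.68 -0.22  0.85  0.87]
t cm [ 0.07 -0.19  1.01] w deg [ 0.13  0.12 -0.21] rows 1
```

```bash
python3 -m handwheel '[{"tx":0,"ty":-0.1,"tz":0.5,"wx":0,"wy":0,"wz":0,"claw":0},{"tx":0,"ty":-0.1,"tz":0.7,"wx":0,"wy":0,"wz":0,"claw":0},{"tx":0,"ty":-0.1,"tz":0.8,"wx":0,"wy":0,"wz":0,"claw":0},{"tx":0,"ty":-0.1,"tz":0.9,"wx":0,"wy":0,"wz":0,"claw":0},{"tx":0,"ty":-0.1,"tz":0.9,"wx":0,"wy":0,"wz":0,"claw":0},{"tx":0,"ty":-0.1,"tz":0.9,"wx":0,"wy":0,"wz":0,"claw":0}]'; python3 go.py 584 286 53 70
```

```text
clock: 6.75
position: [0.5838, 0.2866, 0.0538]
ee_rot: [0.55, 3.092, 0.001]
force: [-3.6, -3.5, 11.2]
width: 0.667
clock 6.75 pos [583.8 286.6  53.8] jaw 69.83 w 0.667 F [-3.6 -3.5 11.2]
joints [-0.72  0.65  0.28  1.69 -0.23  0.83  0.88]
t cm [-0.04 -0.05  0.08] w deg [ 0.06  0.03 -0.17] rows 1
```

Contact is made (11 N upward). I release and raise.

```bash
python3 -m handwheel '[{"tx":0,"ty":0,"tz":0,"wx":0,"wy":0,"wz":0,"claw":1},{"tx":0,"ty":0,"tz":0,"wx":0,"wy":0,"wz":0,"claw":1},{"tx":0,"ty":0,"tz":0,"wx":0,"wy":0,"wz":0,"claw":1},{"tx":0,"ty":0,"tz":0,"wx":0,"wy":0,"wz":0,"claw":1},{"tx":0,"ty":0,"tz":-2,"wx":0,"wy":0,"wz":0,"claw":1},{"tx":0,"ty":0,"tz":-6,"wx":0,"wy":0,"wz":0,"claw":1},{"tx":0,"ty":0,"tz":-10,"wx":0,"wy":0,"wz":0,"claw":1},{"tx":0,"ty":0,"tz":-11,"wx":0,"wy":0,"wz":0,"claw":1},{"tx":0,"ty":0,"tz":-11,"wx":0,"wy":0,"wz":0,"claw":1},{"tx":0,"ty":0,"tz":-11,"wx":0,"wy":0,"wz":0,"claw":1}]'; python3 look.py w4 large_pot; python3 go.py 619 -44 140 70
```

```text
clock: 7.58
position: [0.5837, 0.2868, 0.1627]
ee_rot: [0.55, 3.092, 0.002]
force: [0.3, 0.2, -0.3]
width: 1.001
large_pot 0.93 [317. 231.] ztop 63.9 circ [583.4 285.6] 63.7 rect [583.4 285.5] [62.7 63.2] 48.1
clock 7.68 pos [582.6 286.3 160.8] jaw 69.85 w 0.999 F [ 0.   0.2 -0.1]
joints [-0.75  0.53  0.32  1.6  -0.18  1.04  0.84]
t cm [-14.8  -29.75   2.1 ] w deg [-0.09 -0.08 -0.15] rows 8
```

View pics/w4.png

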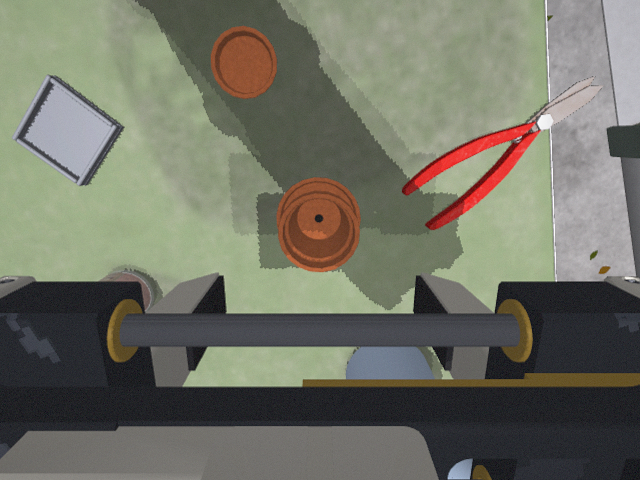

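The large pot is seated: its rim is at 63.9 mm and its centre at (583.4,285.6). Next is the medium pot.

```bash
python3 -m handwheel '[{"tx":-14.8,"ty":-29.7,"tz":0,"wx":0,"wy":0,"wz":0,"claw":1},{"tx":-14.8,"ty":-29.7,"tz":0,"wx":0,"wy":0,"wz":0,"claw":1},{"tx":-14.8,"ty":-29.7,"tz":0,"wx":0,"wy":0,"wz":0,"claw":1},{"tx":-14.8,"ty":-29.7,"tz":0,"wx":0,"wy":0,"wz":0,"claw":1},{"tx":-14.8,"ty":-29.7,"tz":0,"wx":0,"wy":0,"wz":0,"claw":1},{"tx":-14.8,"ty":-29.7,"tz":0,"wx":0,"wy":0,"wz":0,"claw":1},{"tx":-14.8,"ty":-29.7,"tz":0,"wx":0,"wy":0,"wz":0,"claw":1},{"tx":-14.8,"ty":-29.7,"tz":0,"wx":0,"wy":0,"wz":0,"claw":1},{"tx":-14.8,"ty":-29.7,"tz":0,"wx":0,"wy":0,"wz":0,"claw":1},{"tx":-14.8,"ty":-29.7,"tz":0,"wx":0,"wy":0,"wz":0,"claw":1},{"tx":-14.8,"ty":-29.7,"tz":0,"wx":0,"wy":0,"wz":0,"claw":1},{"tx":-14.8,"ty":-29.7,"tz":0,"wx":0,"wy":0,"wz":0,"claw":1}]'; python3 look.py w5 medium_pot; python3 go.py 619 -44 38 70
```

```text
clock: 8.68
position: [0.6196, -0.0413, 0.1611]
ee_rot: [-0.546, -3.092, -0.001]
force: [0.4, 0.4, -0.3]
width: 0.998
medium_pot 0.56 [315. 231.] ztop 49.9 circ [619.2 -45.3] 53.8 rect [619.  -45.5] [52.9 52.8] 59.0
medium_pot 0.55 [454. 140.] ztop 69.5 circ [591.5  79.8] 48.7 rect [591.5  79.8] [48.2 46.7] 70.0
clock 8.78 pos [619.8 -41.2 161.6] jaw 70.0 w 0.999 F [-0.2  0.4 -0.1]
joints [-0.26  0.49  0.36  1.67 -0.2   1.01  1.38]
t cm [-0.03 -0.29 12.36] w deg [ 0.02 -0.06 -0.  ] rows 3
```

View pics/w5.png

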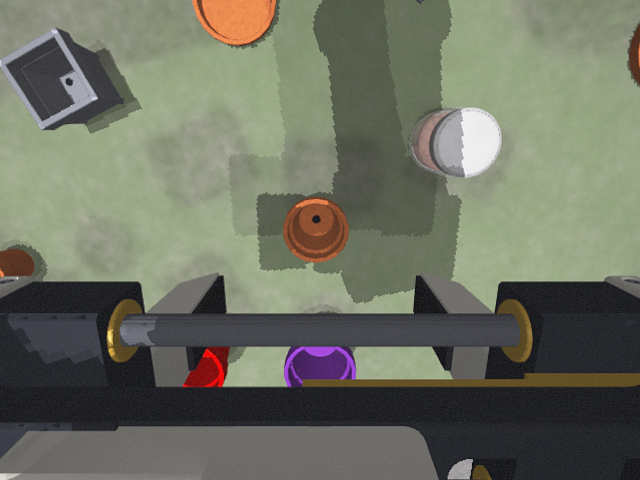

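The view shows the medium pot at (316,230) and the jar at (455,143), clear of the jaws.

```bash
python3 -m handwheel '[{"tx":0,"ty":-0.3,"tz":4,"wx":0,"wy":0,"wz":0,"claw":1},{"tx":0,"ty":-0.3,"tz":8,"wx":0,"wy":0,"wz":0,"claw":1},{"tx":0,"ty":-0.3,"tz":11.5,"wx":0,"wy":0,"wz":0,"claw":1},{"tx":0,"ty":-0.3,"tz":12.3,"wx":0,"wy":0,"wz":0,"claw":1},{"tx":0,"ty":-0.3,"tz":12.3,"wx":0,"wy":0,"wz":0,"claw":1},{"tx":0,"ty":-0.3,"tz":12.3,"wx":0,"wy":0,"wz":0,"claw":0},{"tx":0,"ty":-0.3,"tz":12.3,"wx":0,"wy":0,"wz":0,"claw":0},{"tx":0,"ty":-0.3,"tz":12.3,"wx":0,"wy":0,"wz":0,"claw":0},{"tx":0,"ty":-0.3,"tz":12.3,"wx":0,"wy":0,"wz":0,"claw":0},{"tx":0,"ty":-0.3,"tz":12.3,"wx":0,"wy":0,"wz":0,"claw":0},{"tx":0,"ty":-0.3,"tz":12.3,"wx":0,"wy":0,"wz":0,"claw":0},{"tx":0,"ty":-0.3,"tz":12.3,"wx":0,"wy":0,"wz":0,"claw":0}]'; python3 go.py 619 -44 150 70
```

```text
clock: 9.78
position: [0.6195, -0.0459, 0.0397]
ee_rot: [0.55, 3.092, 0.001]
force: [-0.2, 0.3, 4.0]
width: 0.569
clock 9.78 pos [619.5 -45.9  39.7] jaw 69.85 w 0.569 F [-0.2  0.3  4. ]
joints [-0.22  0.63  0.3   1.78 -0.26  0.77  1.44]
t cm [  0.1    0.17 -11.03] w deg [ 0.04  0.05 -0.15] rows 3
```

```bash
python3 -m handwheel '[{"tx":0,"ty":0,"tz":-2,"wx":0,"wy":0,"wz":0,"claw":0},{"tx":0,"ty":0,"tz":-5,"wx":0,"wy":0,"wz":0,"claw":0},{"tx":0,"ty":0,"tz":-8,"wx":0,"wy":0,"wz":0,"claw":0},{"tx":0,"ty":0,"tz":-10,"wx":0,"wy":0,"wz":0,"claw":0},{"tx":0,"ty":0,"tz":-11,"wx":0,"wy":0,"wz":0,"claw":0},{"tx":0,"ty":0,"tz":-11,"wx":0,"wy":0,"wz":0,"claw":0},{"tx":0,"ty":0,"tz":-11,"wx":0,"wy":0,"wz":0,"claw":0}]'; python3 go.py 431 -44 150 70
```

```text
clock: 10.37
position: [0.6187, -0.0459, 0.1485]
ee_rot: [-0.55, -3.093, -0.0]
force: [0.8, 0.9, -2.4]
width: 0.567
clock 10.37 pos [618.7 -45.9 148.5] jaw 69.85 w 0.567 F [ 0.8  0.9 -2.4]
joints [-0.25  0.5   0.35  1.69 -0.2   0.98  1.39]
t cm [17.68 -6.28 -0.14] w deg [ 0.01 -0.02 -0.15] rows 5
```

```bash
python3 -m handwheel '[{"tx":17.7,"ty":-6.3,"tz":0,"wx":0,"wy":0,"wz":0,"claw":0},{"tx":17.7,"ty":-6.3,"tz":0,"wx":0,"wy":0,"wz":0,"claw":0},{"tx":17.7,"ty":-6.3,"tz":0,"wx":0,"wy":0,"wz":0,"claw":0},{"tx":17.7,"ty":-6.3,"tz":0,"wx":0,"wy":0,"wz":0,"claw":0},{"tx":17.7,"ty":-6.3,"tz":0,"wx":0,"wy":0,"wz":0,"claw":0},{"tx":17.7,"ty":-6.3,"tz":0,"wx":0,"wy":0,"wz":0,"claw":0},{"tx":17.7,"ty":-6.3,"tz":0,"wx":0,"wy":0,"wz":0,"claw":0},{"tx":17.7,"ty":-6.3,"tz":0,"wx":0,"wy":0,"wz":0,"claw":0},{"tx":17.7,"ty":-6.3,"tz":0,"wx":0,"wy":0,"wz":0,"claw":0}]'; python3 look.py w6 medium_saucer; python3 go.py 431 -44 54 70
```

```text
clock: 11.12
position: [0.432, -0.0442, 0.1487]
ee_rot: [-0.55, -3.093, 0.001]
force: [-0.9, 0.3, -1.9]
width: 0.567
medium_saucer 0.76 [324. 213.] ztop 11.8 circ [430.8 -43.9] 64.9 rect [424.1 -41. ] [64.2 49.5] 69.2
clock 11.22 pos [431.9 -44.3 148.8] jaw 69.84 w 0.569 F [ 0.9 -0.2 -0.1]
joints [-0.34  0.21  0.37  2.13 -0.1   0.82  1.32]
t cm [0.09 0.   9.48] w deg [-0.03 -0.   -0.16] rows 3
```

View pics/w6.png

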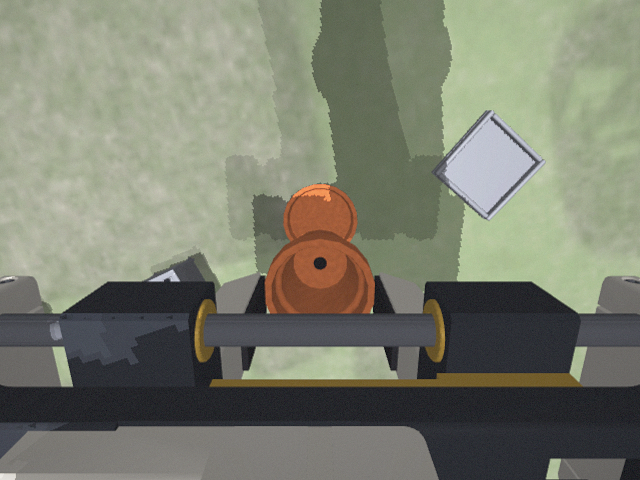

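The pot is held level at (320,265), and the saucer is behind it at (320,215). I lower it.

```bash
python3 -m handwheel '[{"tx":0.1,"ty":0,"tz":4,"wx":0,"wy":0,"wz":0,"claw":0},{"tx":0.1,"ty":0,"tz":7.5,"wx":0,"wy":0,"wz":0,"claw":0},{"tx":0.1,"ty":0,"tz":9.2,"wx":0,"wy":0,"wz":0,"claw":0},{"tx":0.1,"ty":0,"tz":9.8,"wx":0,"wy":0,"wz":0,"claw":0},{"tx":0.1,"ty":0,"tz":10,"wx":0,"wy":0,"wz":0,"claw":0},{"tx":0.1,"ty":0,"tz":10.2,"wx":0,"wy":0,"wz":0,"claw":0},{"tx":0.1,"ty":0,"tz":10.4,"wx":0,"wy":0,"wz":0,"claw":0},{"tx":0.1,"ty":0,"tz":10.5,"wx":0,"wy":0,"wz":0,"claw":0},{"tx":0.1,"ty":0,"tz":10.5,"wx":0,"wy":0,"wz":0,"claw":0},{"tx":0.1,"ty":0,"tz":10.5,"wx":0,"wy":0,"wz":0,"claw":0}]'; python3 go.py 431 -44 43 70
```

```text
clock: 12.05
position: [0.4307, -0.0438, 0.0447]
ee_rot: [0.55, 3.092, 0.001]
force: [0.6, -0.2, -1.4]
width: 0.568
clock 12.05 pos [430.7 -43.8  44.7] jaw 69.84 w 0.568 F [ 0.6 -0.2 -1.4]
joints [-0.26  0.39  0.31  2.24 -0.23  0.54  1.44]
t cm [-0.04 -0.01  0.17] w deg [ 0.04  0.06 -0.16] rows 1
```

```bash
python3 -m handwheel '[{"tx":0,"ty":0,"tz":0.1,"wx":0,"wy":0,"wz":0,"claw":0},{"tx":0,"ty":0,"tz":0.2,"wx":0,"wy":0,"wz":0,"claw":0},{"tx":0,"ty":0,"tz":0.2,"wx":0,"wy":0,"wz":0,"claw":0},{"tx":0,"ty":0,"tz":0.2,"wx":0,"wy":0,"wz":0,"claw":0}]'
```

```text
clock: 12.38
position: [0.4321, -0.044, 0.0433]
ee_rot: [0.549, 3.089, 0.001]
force: [0.5, 0.3, 13.0]
width: 0.572
```

```bash
python3 -m handwheel '[{"tx":0,"ty":0,"tz":0,"wx":0,"wy":0,"wz":0,"claw":1},{"tx":0,"ty":0,"tz":0,"wx":0,"wy":0,"wz":0,"claw":1},{"tx":0,"ty":0,"tz":0,"wx":0,"wy":0,"wz":0,"claw":1},{"tx":0,"ty":0,"tz":0,"wx":0,"wy":0,"wz":0,"claw":1},{"tx":0,"ty":0,"tz":0,"wx":0,"wy":0,"wz":0,"claw":1},{"tx":0,"ty":0,"tz":-2,"wx":0,"wy":0,"wz":0,"claw":1},{"tx":0,"ty":0,"tz":-6,"wx":0,"wy":0,"wz":0,"claw":1},{"tx":0,"ty":0,"tz":-10,"wx":0,"wy":0,"wz":0,"claw":1},{"tx":0,"ty":0,"tz":-11,"wx":0,"wy":0,"wz":0,"claw":1},{"tx":0,"ty":0,"tz":-11,"wx":0,"wy":0,"wz":0,"claw":1},{"tx":0,"ty":0,"tz":-11,"wx":0,"wy":0,"wz":0,"claw":1}]'; python3 look.py w7 medium_pot; python3 go.py 563 -330.6 155 70;python3 go.py 563 -330.6 155 50
```

```text
clock: 13.3
position: [0.4304, -0.0436, 0.1523]
ee_rot: [0.549, 3.092, 0.001]
force: [-0.7, 0.5, 0.8]
width: 0.997
medium_pot 0.63 [320. 234.] ztop 54.0 circ [431.2 -44.3] 53.6 rect [430.9 -44.1] [52.6 52.5] 15.5
clock 13.4 pos [429.2 -43.8 151. ] jaw 69.85 w 0.997 F [-0.5  0.8  0.2]
joints [-0.35  0.2   0.39  2.13 -0.1   0.83  1.32]
t cm [-22.44 -22.32  -0.42] w deg [-0.04 -0.11 -0.15] rows 8
clock 13.4 pos [429.2 -43.8 151. ] jaw 69.85 w 0.997 F [-0.5  0.8  0.2]
joints [-0.35  0.2   0.39  2.13 -0.1   0.83  1.32]
t cm [-22.44 -22.32  -0.42] w deg [-0.06 -0.1  19.85] rows 8
```

View pics/w7.png

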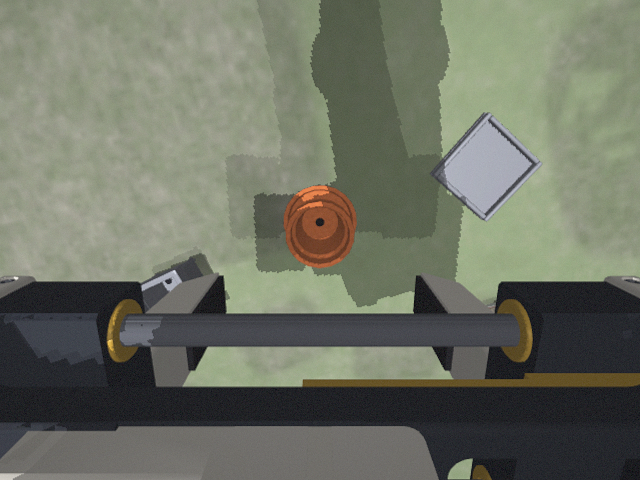

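The medium pot is seated: rim at 54.0 mm, centre (431.2,−44.3). Next is the small pot.

```bash
python3 -m handwheel '[{"tx":-22.4,"ty":-22.3,"tz":0,"wx":0,"wy":0,"wz":0,"claw":1},{"tx":-22.4,"ty":-22.3,"tz":0,"wx":0,"wy":0,"wz":0,"claw":1},{"tx":-22.4,"ty":-22.3,"tz":0,"wx":0,"wy":0,"wz":0,"claw":1},{"tx":-22.4,"ty":-22.3,"tz":0,"wx":0,"wy":0,"wz":0,"claw":1},{"tx":-22.4,"ty":-22.3,"tz":0,"wx":0,"wy":0,"wz":0,"claw":1},{"tx":-22.4,"ty":-22.3,"tz":0,"wx":0,"wy":0,"wz":0,"claw":1},{"tx":-22.4,"ty":-22.3,"tz":0,"wx":0,"wy":0,"wz":0,"claw":1},{"tx":-22.4,"ty":-22.3,"tz":0,"wx":0,"wy":0,"wz":0,"claw":1},{"tx":-22.4,"ty":-22.3,"tz":0,"wx":0,"wy":0,"wz":0,"claw":1},{"tx":-22.4,"ty":-22.3,"tz":0,"wx":0,"wy":0,"wz":0,"claw":1},{"tx":-22.4,"ty":-22.3,"tz":0,"wx":0,"wy":0,"wz":0,"claw":1},{"tx":-22.4,"ty":-22.3,"tz":0,"wx":0,"wy":0,"wz":0,"claw":1}]'; python3 look.py w8 small_pot; python3 go.py 563 -331 29 70
```

```text
clock: 14.4
position: [0.5631, -0.3287, 0.151]
ee_rot: [-0.548, -3.091, -0.002]
force: [-0.0, -0.5, -0.2]
width: 0.997
small_pot 0.73 [313. 231.] ztop 40.0 circ [ 561.8 -333.8] 41.6 rect [ 561.8 -333.7] [40.5 41.1] 53.8
clock 14.5 pos [ 563.5 -328.8  151.8] jaw 69.93 w 0.998 F [ 0.6  0.1 -1.1]
joints [ 0.16  0.56  0.44  1.61 -0.27  1.04  1.9 ]
t cm [-0.04 -0.23 12.28] w deg [ 0.05 -0.05 -0.07] rows 3
```

View pics/w8.png

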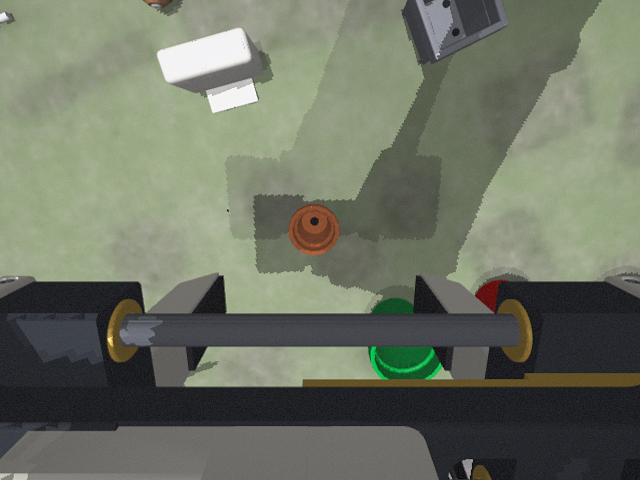

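The small pot is at (314,230), clear of the fingers and of the green pot at (405,345).

```bash
python3 -m handwheel '[{"tx":0,"ty":-0.4,"tz":4,"wx":0,"wy":0,"wz":0,"claw":1},{"tx":0,"ty":-0.4,"tz":8,"wx":0,"wy":0,"wz":0,"claw":1},{"tx":0,"ty":-0.4,"tz":11.5,"wx":0,"wy":0,"wz":0,"claw":1},{"tx":0,"ty":-0.4,"tz":12.3,"wx":0,"wy":0,"wz":0,"claw":1},{"tx":0,"ty":-0.4,"tz":12.3,"wx":0,"wy":0,"wz":0,"claw":1},{"tx":0,"ty":-0.4,"tz":12.3,"wx":0,"wy":0,"wz":0,"claw":0},{"tx":0,"ty":-0.4,"tz":12.3,"wx":0,"wy":0,"wz":0,"claw":0},{"tx":0,"ty":-0.4,"tz":12.3,"wx":0,"wy":0,"wz":0,"claw":0},{"tx":0,"ty":-0.4,"tz":12.3,"wx":0,"wy":0,"wz":0,"claw":0},{"tx":0,"ty":-0.4,"tz":12.3,"wx":0,"wy":0,"wz":0,"claw":0},{"tx":0,"ty":-0.4,"tz":12.3,"wx":0,"wy":0,"wz":0,"claw":0},{"tx":0,"ty":-0.4,"tz":12.3,"wx":0,"wy":0,"wz":0,"claw":0}]'; python3 go.py 562 -332 150 70
```

```text
clock: 15.5
position: [0.5624, -0.3342, 0.0295]
ee_rot: [0.55, 3.093, -0.0]
force: [0.7, -0.1, -0.4]
width: 0.542
clock 15.5 pos [ 562.4 -334.2   29.5] jaw 69.84 w 0.542 F [ 0.7 -0.1 -0.4]
joints [ 0.21  0.7   0.38  1.7  -0.34  0.81  1.96]
t cm [  0.1    0.2  -12.05] w deg [ 0.    0.03 -0.16] rows 3
```

Not closed yet, so I hold and then lift.

```bash
python3 -m handwheel '[{"tx":0,"ty":0,"tz":0,"wx":0,"wy":0,"wz":0,"claw":0},{"tx":0,"ty":0,"tz":0,"wx":0,"wy":0,"wz":0,"claw":0},{"tx":0,"ty":0,"tz":0,"wx":0,"wy":0,"wz":0,"claw":0},{"tx":0,"ty":0,"tz":0,"wx":0,"wy":0,"wz":0,"claw":0}]';  python3 go.py 562 -332 150 70
```

```text
clock: 15.83
position: [0.5623, -0.3341, 0.0292]
ee_rot: [0.55, 3.093, 0.0]
force: [0.3, 1.0, 1.3]
width: 0.43
clock 15.83 pos [ 562.3 -334.1   29.2] jaw 69.84 w 0.43 F [0.3 1.  1.3]
joints [ 0.21  0.7   0.38  1.7  -0.34  0.81  1.96]
t cm [  0.1    0.19 -12.08] w deg [ 0.01  0.01 -0.16] rows 3
```

```bash
python3 -m handwheel '[{"tx":0,"ty":0,"tz":-2,"wx":0,"wy":0,"wz":0,"claw":0},{"tx":0,"ty":0,"tz":-5,"wx":0,"wy":0,"wz":0,"claw":0},{"tx":0,"ty":0,"tz":-8,"wx":0,"wy":0,"wz":0,"claw":0},{"tx":0,"ty":0,"tz":-10,"wx":0,"wy":0,"wz":0,"claw":0},{"tx":0,"ty":0,"tz":-11,"wx":0,"wy":0,"wz":0,"claw":0},{"tx":0,"ty":0,"tz":-11,"wx":0,"wy":0,"wz":0,"claw":0},{"tx":0,"ty":0,"tz":-11,"wx":0,"wy":0,"wz":0,"claw":0}]'; python3 go.py 441 274.5 140 70
```

```text
clock: 16.42
position: [0.562, -0.3339, 0.1384]
ee_rot: [-0.55, -3.093, -0.001]
force: [0.3, 0.6, -1.3]
width: 0.431
clock 16.42 pos [ 562.  -333.9  138.4] jaw 69.85 w 0.431 F [ 0.3  0.6 -1.3]
joints [ 0.17  0.58  0.44  1.62 -0.28  1.01  1.92]
t cm [32.32 52.95 -0.13] w deg [ 0.02 -0.02 -0.15] rows 15
```

```bash
python3 -m handwheel '[{"tx":32.3,"ty":53,"tz":0,"wx":0,"wy":0,"wz":0,"claw":0},{"tx":32.3,"ty":53,"tz":0,"wx":0,"wy":0,"wz":0,"claw":0},{"tx":32.3,"ty":53,"tz":0,"wx":0,"wy":0,"wz":0,"claw":0},{"tx":32.3,"ty":53,"tz":0,"wx":0,"wy":0,"wz":0,"claw":0},{"tx":32.3,"ty":53,"tz":0,"wx":0,"wy":0,"wz":0,"claw":0},{"tx":32.3,"ty":53,"tz":0,"wx":0,"wy":0,"wz":0,"claw":0},{"tx":32.3,"ty":53,"tz":0,"wx":0,"wy":0,"wz":0,"claw":0},{"tx":32.3,"ty":53,"tz":0,"wx":0,"wy":0,"wz":0,"claw":0},{"tx":32.3,"ty":53,"tz":0,"wx":0,"wy":0,"wz":0,"claw":0},{"tx":32.3,"ty":53,"tz":0,"wx":0,"wy":0,"wz":0,"claw":0},{"tx":32.3,"ty":53,"tz":0,"wx":0,"wy":0,"wz":0,"claw":0},{"tx":32.3,"ty":53,"tz":0,"wx":0,"wy":0,"wz":0,"claw":0}]'; python3 go.py 441 274.5 140 70
```

```text
clock: 17.42
position: [0.4631, 0.1578, 0.1375]
ee_rot: [-0.549, -3.091, 0.003]
force: [1.2, 0.6, -0.2]
width: 0.432
clock 17.42 pos [463.1 157.8 137.5] jaw 69.85 w 0.432 F [ 1.2  0.6 -0.2]
joints [-0.73  0.32  0.37  2.02 -0.15  0.83  0.95]
t cm [ 6.09 10.2  -0.26] w deg [-0.12 -0.11 -0.15] rows 3
```

```bash
python3 -m handwheel '[{"tx":6.2,"ty":10.2,"tz":0,"wx":0,"wy":0,"wz":0,"claw":0},{"tx":6.2,"ty":10.2,"tz":0,"wx":0,"wy":0,"wz":0,"claw":0},{"tx":6.2,"ty":10.2,"tz":0,"wx":0,"wy":0,"wz":0,"claw":0},{"tx":6.2,"ty":10.2,"tz":0,"wx":0,"wy":0,"wz":0,"claw":0},{"tx":6.2,"ty":10.2,"tz":0,"wx":0,"wy":0,"wz":0,"claw":0},{"tx":6.2,"ty":10.2,"tz":0,"wx":0,"wy":0,"wz":0,"claw":0},{"tx":6.2,"ty":10.2,"tz":0,"wx":0,"wy":0,"wz":0,"claw":0}]'; python3 look.py w9 small_saucer; python3 go.py 441 274.5 34 70
```

```text
clock: 18.0
position: [0.442, 0.2715, 0.1382]
ee_rot: [-0.553, -3.092, 0.003]
force: [1.5, -0.4, -1.0]
width: 0.432
small_saucer 0.91 [324. 218.] ztop 11.8 circ [440.1 273. ] 54.1 rect [437.4 274.7] [53.  47.2] 66.5
clock 18.1 pos [442.3 271.7 138.7] jaw 69.69 w 0.433 F [ 0.6  0.  -0.4]
joints [-0.91  0.36  0.34  1.95 -0.15  0.86  0.72]
t cm [ 0.22  0.23 10.47] w deg [-0.06 -0.01 -0.31] rows 3
```

View pics/w9.png

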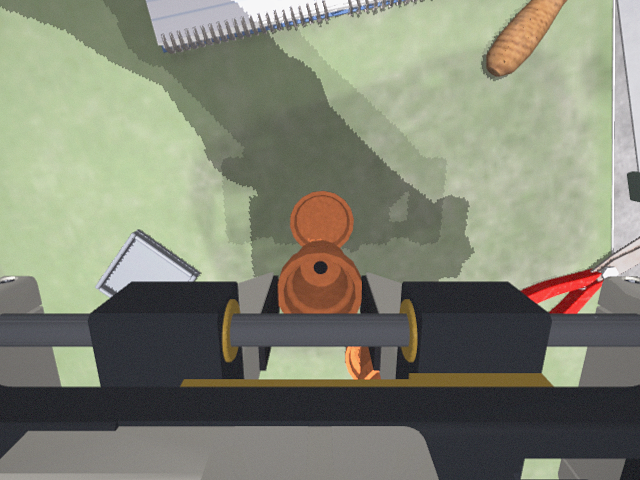

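The small pot is held at (320,275) and the small saucer is at (322,220). I lower it.

```bash
python3 -m handwheel '[{"tx":0.2,"ty":0.2,"tz":4,"wx":0,"wy":0,"wz":0,"claw":0},{"tx":0.2,"ty":0.2,"tz":7.5,"wx":0,"wy":0,"wz":0,"claw":0},{"tx":0.2,"ty":0.2,"tz":9.2,"wx":0,"wy":0,"wz":0,"claw":0},{"tx":0.2,"ty":0.2,"tz":9.8,"wx":0,"wy":0,"wz":0,"claw":0},{"tx":0.2,"ty":0.2,"tz":10,"wx":0,"wy":0,"wz":0,"claw":0},{"tx":0.2,"ty":0.2,"tz":10.2,"wx":0,"wy":0,"wz":0,"claw":0},{"tx":0.2,"ty":0.2,"tz":10.3,"wx":0,"wy":0,"wz":0,"claw":0},{"tx":0.2,"ty":0.2,"tz":10.4,"wx":0,"wy":0,"wz":0,"claw":0},{"tx":0.2,"ty":0.2,"tz":10.5,"wx":0,"wy":0,"wz":0,"claw":0},{"tx":0.2,"ty":0.2,"tz":10.5,"wx":0,"wy":0,"wz":0,"claw":0},{"tx":0.2,"ty":0.2,"tz":10.5,"wx":0,"wy":0,"wz":0,"claw":0}]'; python3 go.py 440.5 274 33 70
```

```text
clock: 19.02
position: [0.441, 0.2762, 0.0345]
ee_rot: [0.55, 3.093, 0.001]
force: [-0.5, 0.3, -0.4]
width: 0.433
clock 19.02 pos [441.  276.2  34.5] jaw 69.85 w 0.433 F [-0.5  0.3 -0.4]
joints [-0.87  0.51  0.28  2.04 -0.23  0.62  0.79]
t cm [-0.03 -0.22  0.15] w deg [ 0.04  0.02 -0.15] rows 1
```

```bash
python3 -m handwheel '[{"tx":0,"ty":-0.2,"tz":0.1,"wx":0,"wy":0,"wz":0,"claw":0},{"tx":0,"ty":-0.2,"tz":0.2,"wx":0,"wy":0,"wz":0,"claw":0},{"tx":0,"ty":-0.2,"tz":0.2,"wx":0,"wy":0,"wz":0,"claw":0},{"tx":0,"ty":-0.2,"tz":0.2,"wx":0,"wy":0,"wz":0,"claw":0}]'
```

```text
clock: 19.35
position: [0.4405, 0.2743, 0.0328]
ee_rot: [0.55, 3.093, 0.001]
force: [-0.9, -0.6, 8.6]
width: 0.431
```

```bash
python3 -m handwheel '[{"tx":0,"ty":0,"tz":0,"wx":0,"wy":0,"wz":0,"claw":1},{"tx":0,"ty":0,"tz":0,"wx":0,"wy":0,"wz":0,"claw":1},{"tx":0,"ty":0,"tz":0,"wx":0,"wy":0,"wz":0,"claw":1},{"tx":0,"ty":0,"tz":0,"wx":0,"wy":0,"wz":0,"claw":1},{"tx":0,"ty":0,"tz":0,"wx":0,"wy":0,"wz":0,"claw":1},{"tx":0,"ty":0,"tz":-2,"wx":0,"wy":0,"wz":0,"claw":1},{"tx":0,"ty":0,"tz":-6,"wx":0,"wy":0,"wz":0,"claw":1},{"tx":0,"ty":0,"tz":-10,"wx":0,"wy":0,"wz":0,"claw":1},{"tx":0,"ty":0,"tz":-12,"wx":0,"wy":0,"wz":0,"claw":1},{"tx":0,"ty":0,"tz":-12,"wx":0,"wy":0,"wz":0,"claw":1},{"tx":0,"ty":0,"tz":-12,"wx":0,"wy":0,"wz":0,"claw":1}]'; python3 look.py w10 small_pot; python3 go.py 446.7 -187 155 97
```

```text
clock: 20.27
position: [0.4408, 0.2747, 0.1533]
ee_rot: [0.549, 3.092, 0.004]
force: [0.3, -0.1, -0.7]
width: 0.999
small_pot 0.68 [318. 225.] ztop 44.0 circ [439.8 274.1] 41.7 rect [439.4 274.3] [40.5 41. ] 15.2
clock 20.37 pos [439.5 273.8 151.4] jaw 69.85 w 1.001 F [-0.4 -0.2 -0. ]
joints [-0.93  0.34  0.35  1.94 -0.15  0.89  0.71]
t cm [-16.55 -43.02  -0.33] w deg [ -0.05  -0.06 -27.15] rows 12
```

View pics/w10.png

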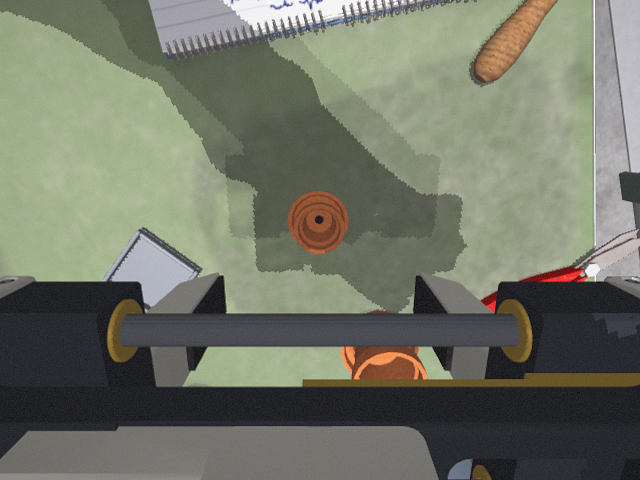

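The small pot is seated: rim at 44.0 mm, centre (439.8,274.1). Last is the square pot.

```bash
python3 -m handwheel '[{"tx":-16.6,"ty":-43,"tz":0,"wx":0,"wy":0,"wz":-27.1,"claw":1},{"tx":-16.6,"ty":-43,"tz":0,"wx":0,"wy":0,"wz":-27.1,"claw":1},{"tx":-16.6,"ty":-43,"tz":0,"wx":0,"wy":0,"wz":-27.1,"claw":1},{"tx":-16.6,"ty":-43,"tz":0,"wx":0,"wy":0,"wz":-27.1,"claw":1},{"tx":-16.6,"ty":-43,"tz":0,"wx":0,"wy":0,"wz":-27.1,"claw":1},{"tx":-16.6,"ty":-43,"tz":0,"wx":0,"wy":0,"wz":-27.1,"claw":1},{"tx":-16.6,"ty":-43,"tz":0,"wx":0,"wy":0,"wz":-27.1,"claw":1},{"tx":-16.6,"ty":-43,"tz":0,"wx":0,"wy":0,"wz":-27.1,"claw":1},{"tx":-16.6,"ty":-43,"tz":0,"wx":0,"wy":0,"wz":-27.1,"claw":1},{"tx":-16.6,"ty":-43,"tz":0,"wx":0,"wy":0,"wz":-27.1,"claw":1},{"tx":-16.6,"ty":-43,"tz":0,"wx":0,"wy":0,"wz":-27.1,"claw":1},{"tx":-16.6,"ty":-43,"tz":0,"wx":0,"wy":0,"wz":-27.1,"claw":1}]'; python3 -m handwheel '[{"tx":0,"ty":0,"tz":0,"wx":0,"wy":0,"wz":0,"claw":1},{"tx":0,"ty":0,"tz":0,"wx":0,"wy":0,"wz":0,"claw":1},{"tx":0,"ty":0,"tz":0,"wx":0,"wy":0,"wz":0,"claw":1}]'; python3 look.py w11 square_pot; python3 go.py 446.7 -187 38 97
```

```text
clock: 21.37
position: [0.446, -0.1946, 0.1514]
ee_rot: [0.176, -3.135, 0.006]
force: [0.2, -0.3, 0.9]
width: 1.001
clock: 21.62
position: [0.4474, -0.1852, 0.1512]
ee_rot: [0.192, -3.134, -0.002]
force: [-0.3, -0.2, 0.3]
width: 1.0
square_pot 0.69 [320. 230.] ztop 50.3 circ [ 446.5 -188.2] 71.8 rect [ 446.8 -188.2] [52.3 51.9] 5.3
clock 21.72 pos [ 447.8 -185.   151.7] jaw 97.09 w 1.001 F [0.4 0.6 0.3]
joints [-0.08  0.29  0.45  2.02 -0.17  0.86  2.16]
t cm [ 0.12 -0.19 11.37] w deg [ 0.05 -0.05  0.09] rows 3
```

View pics/w11.png

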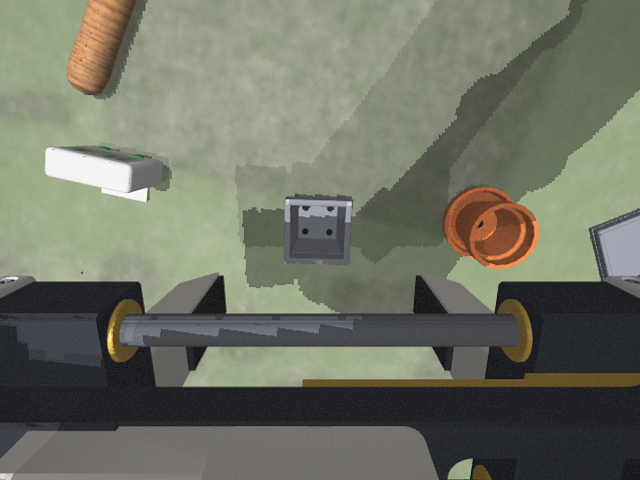

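The square pot is at (318,230) and squared to the jaws.

```bash
python3 -m handwheel '[{"tx":0.1,"ty":-0.3,"tz":4,"wx":0,"wy":0,"wz":1,"claw":1},{"tx":0.1,"ty":-0.3,"tz":8,"wx":0,"wy":0,"wz":1,"claw":1},{"tx":0.1,"ty":-0.3,"tz":10.8,"wx":0,"wy":0,"wz":1,"claw":1},{"tx":0.1,"ty":-0.3,"tz":11.3,"wx":0,"wy":0,"wz":1,"claw":1},{"tx":0.1,"ty":-0.3,"tz":11.3,"wx":0,"wy":0,"wz":1,"claw":1},{"tx":0.1,"ty":-0.3,"tz":11.3,"wx":0,"wy":0,"wz":1,"claw":0},{"tx":0.1,"ty":-0.3,"tz":11.3,"wx":0,"wy":0,"wz":1,"claw":0},{"tx":0.1,"ty":-0.3,"tz":11.3,"wx":0,"wy":0,"wz":1,"claw":0},{"tx":0.1,"ty":-0.3,"tz":11.3,"wx":0,"wy":0,"wz":1,"claw":0},{"tx":0.1,"ty":-0.3,"tz":11.3,"wx":0,"wy":0,"wz":1,"claw":0},{"tx":0.1,"ty":-0.3,"tz":11.3,"wx":0,"wy":0,"wz":1,"claw":0},{"tx":0.1,"ty":-0.3,"tz":11.3,"wx":0,"wy":0,"wz":1,"claw":0}]' 15;  python3 -m handwheel '[{"tx":0,"ty":0,"tz":0,"wx":0,"wy":0,"wz":0,"claw":0},{"tx":0,"ty":0,"tz":0,"wx":0,"wy":0,"wz":0,"claw":0},{"tx":0,"ty":0,"tz":-3,"wx":0,"wy":0,"wz":0,"claw":0},{"tx":0,"ty":0,"tz":-6,"wx":0,"wy":0,"wz":0,"claw":0},{"tx":0,"ty":0,"tz":-9,"wx":0,"wy":0,"wz":0,"claw":0},{"tx":0,"ty":0,"tz":-11,"wx":0,"wy":0,"wz":0,"claw":0},{"tx":0,"ty":0,"tz":-11,"wx":0,"wy":0,"wz":0,"claw":0},{"tx":0,"ty":0,"tz":-11,"wx":0,"wy":0,"wz":0,"claw":0}]'; python3 go.py 437.5 107.5 150 120.7
```

```text
clock: 22.72
position: [0.4474, -0.1898, 0.0394]
ee_rot: [-0.163, 3.137, -0.0]
force: [0.5, 0.2, 2.3]
width: 0.563
clock: 23.38
position: [0.4478, -0.19, 0.1498]
ee_rot: [-0.163, 3.135, -0.0]
force: [0.5, -0.5, -0.3]
width: 0.56
clock 23.38 pos [ 447.8 -190.   149.8] jaw 95.95 w 0.56 F [ 0.5 -0.5 -0.3]
joints [-0.08  0.3   0.47  2.02 -0.18  0.86  2.16]
t cm [-2.06 29.69 -0.03] w deg [ -0.05   0.12 -24.75] rows 8
```

```bash
python3 -m handwheel '[{"tx":-2.1,"ty":29.7,"tz":0,"wx":0,"wy":0,"wz":-24.7,"claw":0},{"tx":-2.1,"ty":29.7,"tz":0,"wx":0,"wy":0,"wz":-24.7,"claw":0},{"tx":-2.1,"ty":29.7,"tz":0,"wx":0,"wy":0,"wz":-24.7,"claw":0},{"tx":-2.1,"ty":29.7,"tz":0,"wx":0,"wy":0,"wz":-24.7,"claw":0},{"tx":-2.1,"ty":29.7,"tz":0,"wx":0,"wy":0,"wz":-24.7,"claw":0},{"tx":-2.1,"ty":29.7,"tz":0,"wx":0,"wy":0,"wz":-24.7,"claw":0},{"tx":-2.1,"ty":29.7,"tz":0,"wx":0,"wy":0,"wz":-24.7,"claw":0},{"tx":-2.1,"ty":29.7,"tz":0,"wx":0,"wy":0,"wz":-24.7,"claw":0},{"tx":-2.1,"ty":29.7,"tz":0,"wx":0,"wy":0,"wz":-24.7,"claw":0},{"tx":-2.1,"ty":29.7,"tz":0,"wx":0,"wy":0,"wz":-24.7,"claw":0},{"tx":-2.1,"ty":29.7,"tz":0,"wx":0,"wy":0,"wz":-24.7,"claw":0},{"tx":-2.1,"ty":29.7,"tz":0,"wx":0,"wy":0,"wz":-24.7,"claw":0}]'; python3 look.py w12 square_saucer square_pot; python3 go.py 437.5 107.5 43 120.7
```

```text
clock: 24.38
position: [0.4372, 0.1059, 0.1487]
ee_rot: [0.826, -3.03, 0.001]
force: [-0.6, 0.6, -1.2]
width: 0.561
square_saucer 0.93 [323. 206.] ztop 11.7 circ [424.7  99.3] 74.5 rect [424.8  99.2] [38.5 66. ] 30.5
clock 24.53 pos [437.4 106.6 149.1] jaw 120.52 w 0.556 F [ 0.8 -1.7 -0.7]
joints [-0.56  0.23  0.24  2.09 -0.07  0.83  1.83]
t cm [-0.06  0.08 10.61] w deg [-0.01 -0.01 -0.18] rows 3
```

View pics/w12.png

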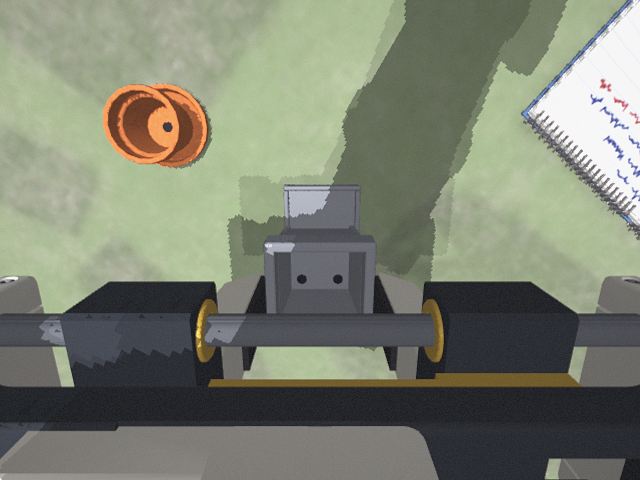

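The held square pot at (320,275) is parallel to its saucer at (322,205). I lower it.

```bash
python3 -m handwheel '[{"tx":0,"ty":0,"tz":4,"wx":0,"wy":0,"wz":0,"claw":0},{"tx":0,"ty":0,"tz":7.5,"wx":0,"wy":0,"wz":0,"claw":0},{"tx":0,"ty":0,"tz":9.2,"wx":0,"wy":0,"wz":0,"claw":0},{"tx":0,"ty":0,"tz":9.8,"wx":0,"wy":0,"wz":0,"claw":0},{"tx":0,"ty":0,"tz":10,"wx":0,"wy":0,"wz":0,"claw":0},{"tx":0,"ty":0,"tz":10.2,"wx":0,"wy":0,"wz":0,"claw":0},{"tx":0,"ty":0,"tz":10.4,"wx":0,"wy":0,"wz":0,"claw":0},{"tx":0,"ty":0,"tz":10.5,"wx":0,"wy":0,"wz":0,"claw":0},{"tx":0,"ty":0,"tz":10.6,"wx":0,"wy":0,"wz":0,"claw":0},{"tx":0,"ty":0,"tz":10.6,"wx":0,"wy":0,"wz":0,"claw":0},{"tx":0,"ty":0,"tz":10.6,"wx":0,"wy":0,"wz":0,"claw":0}]'; python3 go.py 437.2 107 43 120.6
```

```text
clock: 25.45
position: [0.4376, 0.1079, 0.0435]
ee_rot: [-0.83, 3.029, 0.0]
force: [0.2, 0.8, -0.5]
width: 0.558
clock 25.45 pos [437.6 107.9  43.5] jaw 120.64 w 0.558 F [ 0.2  0.8 -0.5]
joints [-0.51  0.41  0.19  2.19 -0.15  0.55  1.9 ]
t cm [ 0.08 -0.05  0.05] w deg [-0.    0.05  0.04] rows 1
```

```bash
python3 -m handwheel '[{"tx":0,"ty":0,"tz":0.1,"wx":0,"wy":0,"wz":0,"claw":0},{"tx":0,"ty":0,"tz":0.2,"wx":0,"wy":0,"wz":0,"claw":0},{"tx":0,"ty":0,"tz":0.2,"wx":0,"wy":0,"wz":0,"claw":0},{"tx":0,"ty":0,"tz":0.2,"wx":0,"wy":0,"wz":0,"claw":0}]'
```

```text
clock: 25.78
position: [0.438, 0.1081, 0.0422]
ee_rot: [-0.83, 3.028, 0.001]
force: [-3.3, -0.6, 16.0]
width: 0.562
```

```bash
python3 -m handwheel '[{"tx":0,"ty":0,"tz":-0.1,"wx":0,"wy":0,"wz":0,"claw":1},{"tx":0,"ty":0,"tz":-0.1,"wx":0,"wy":0,"wz":0,"claw":1},{"tx":0,"ty":0,"tz":-0.1,"wx":0,"wy":0,"wz":0,"claw":1},{"tx":0,"ty":0,"tz":-0.1,"wx":0,"wy":0,"wz":0,"claw":1},{"tx":0,"ty":0,"tz":-0.1,"wx":0,"wy":0,"wz":0,"claw":1},{"tx":0,"ty":0,"tz":-2,"wx":0,"wy":0,"wz":0,"claw":1},{"tx":0,"ty":0,"tz":-6,"wx":0,"wy":0,"wz":0,"claw":1},{"tx":0,"ty":0,"tz":-10,"wx":0,"wy":0,"wz":0,"claw":1},{"tx":0,"ty":0,"tz":-12,"wx":0,"wy":0,"wz":0,"claw":1},{"tx":0,"ty":0,"tz":-12,"wx":0,"wy":0,"wz":0,"claw":1},{"tx":0,"ty":0,"tz":-12,"wx":0,"wy":0,"wz":0,"claw":1}]'; python3 look.py w13 square_pot square_saucer; python3 go.py 437 107 160;python3 - <<'E'
from h import *
im,d,W=cloud("scene"); cv2.imwrite("pics/s3.png",im)
E
```

```text
clock: 26.7
position: [0.4381, 0.1081, 0.1622]
ee_rot: [-0.829, 3.027, 0.001]
force: [-0.0, 0.1, -0.3]
width: 0.998
square_saucer 0.69 [321. 191.] ztop 12.2 circ [435.8 106.1] 89.4 rect [435.8 105.6] [63.9 66.1] 30.6
clock 26.85 pos [436.5 107.5 160.1] jaw 120.64 w 1.0 F [0.5 0.1 0.1]
joints [-0.57  0.22  0.25  2.07 -0.07  0.86  1.82]
t cm [-0.02 -0.07  0.01] w deg [ 0.02 -0.11  0.  ] rows 1
```

View pics/w13.png

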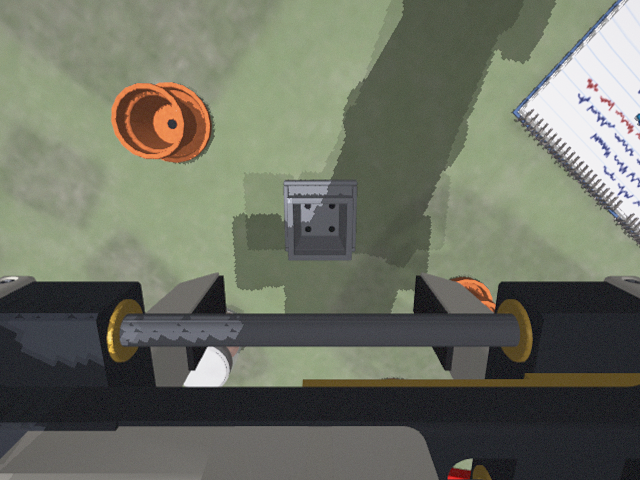

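View pics/s3.png

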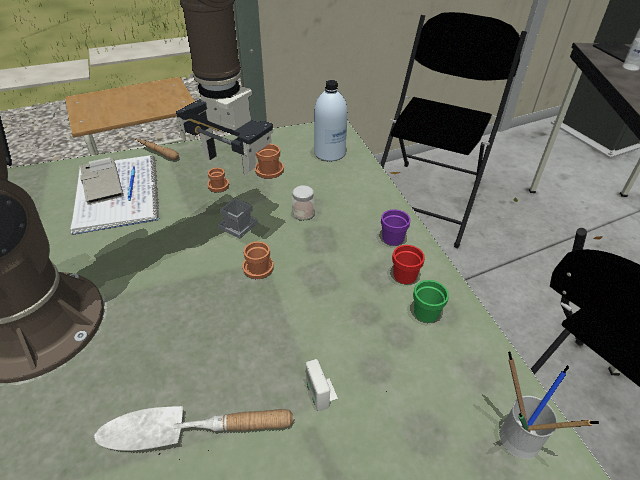

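All four pots stand in their saucers: the scene shows the square pot at (237,218) and the round ones at (268,160), (217,180) and (258,260). I check the square pot's rim and the bystanders numerically.

```bash
python3 - <<'E'
from h import *
im,d,W=cloud("wrist")
def rect(lo,hi):
    m=(d>0)&(W[...,2]>lo)&(W[...,2]<hi)&(np.hypot(W[...,0]-.437,W[...,1]-.107)<.05)
    q=W[m]; r=cv2.minAreaRect((q[:,:2]*1000).astype(np.float32)); print(len(q),np.round(r[0],1),np.round(r[1],1),round(r[2],2),"z",np.percentile(q[:,2]*1000,[2,50,98]).round(1)); return q
q=rect(.050,.058)
A=np.c_[q[:,:2]-q[:,:2].mean(0),np.ones(len(q))]; print("tilt",np.linalg.lstsq(A,q[:,2],rcond=None)[0])
rect(.009,.0135)
im,d,W=cloud("top"); cv2.imwrite("pics/t3.png",im)
for n in ("seed_jar","climate_meter"):
    r=nets.cut_out(n,"top")[0]; p=W[r["region"]&(d>0)]; zt=np.percentile(p[:,2],95); q=p[p[:,2]>zt-.006]
    print(n,r["score"],np.round(cv2.minAreaRect((q[:,:2]*1000).astype(np.float32))[0],1))
E
```

```text
1543 [437.4 106.2] [52.  52.1] 30.64 z [50.7 53.4 54.8]
tilt [ 0.00145617 -0.00091389  0.05329159]
981 [436.6 106.3] [65.6 66.1] 30.59 z [ 9.2 11.1 13. ]
seed_jar 0.71 [591.2  80.5]
climate_meter 0.74 [ 419.6 -357.4]
```

The square pot's rim is at 54 mm, level, centred within 1 mm, and matches the saucer's angle (30.64° against 30.59°). The jar and meter have not moved, so I hand in.

```bash
python3 -c "
from cell import arm; print(arm.sign_off())"
```

```text
the job is handed in; nothing more can be done
None
```

All four pots are standing in their own saucers and let go, and I handed the job in at about 27 s on the robot clock.

| Pot | Rim height, last check (mm) | Expected when seated (mm) | Centred on its saucer |
|---|---|---|---|
| Large | 63.9 | 64 | within about 2 mm |
| Medium | 54.0 | 54 | within about 1 mm |
| Small | 44.0 | 44 | within about 2 mm |
| Square | about 54 | 54 | within about 1 mm |

- **Square pot:** it is level, and its sides line up with the saucer's (30.64° against 30.59°).
- **Bystanders:** the jar and the climate meter measured within 1 mm of where they started. The green, red and purple pots were left alone and look unmoved in the last scene picture.
- **Forces:** the end-of-move readings never passed about 16 N, reached when setting the square pot down. I did not log forces during moves.
- **Disagreement:** after the last placement the network failed to find the square pot in the wrist picture. I checked that pot from the depth image instead.

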